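# Load a label roll into a press-to-open drawer

## Task

Press the red button on top of the wooden label box so that its hidden drawer springs out, stand the roll of labels fully down on the upright spindle in the drawer, then push the drawer fully shut until its catch holds it. Leave the mill, the egg timer and the spice jar standing where they are.

Things in the scene. Friction and masses are not known exactly. Their poses are not given: they have to be found in the camera images.
- label_box: Light wooden box, 200 deep (x) x 150 wide (y) x 104 mm high, fixed. Origin: centre of its underside. Its front, covered by the darker plain drawer front (outer face 117 mm from the origin when shut), faces its own -x; the drawer has no handle and comes out along -x. Behind hang wall cupboards: fronts at x = 0.60, bar handles at x = 0.56, 0.52 to 0.74 m up: keep the wrist clear.
- label_drawer (a joint): Travel of the drawer in m: 0 shut (held by the catch, drawer front 5 mm off the box), 0.13 fully out. Pressing the button releases it and a damped spring (about 3.5 N) drives it out to 0.13 in about 1 s and keeps it there. To shut it, push its front inwards: the catch snaps in at about -0.001 (stop at -0.005), which takes about 7 N at the end and makes the button dip; when let go it then stays at 0 to 0.002. If it has not caught, it springs out again.
- drawer_front (a point): Middle of the outer face of the drawer front, 60 mm above the worktop; it moves with the drawer. The drawer front is 148 wide and 98 mm high (4 to 102 mm above the worktop), 12 mm thick, upright, darker wood. Site axes are those of the box: pushing shut is towards +x of the box.
- button_top (a point): Centre of the top of the red push button (34 mm across) on the box, 118 mm above the worktop, 47 mm behind the middle of the box. It stands 11 mm above a black collar 46 mm across.
- release_button (a joint): How far the button is pressed, in m: 0 up, 0.010 fully down (downwards). The drawer is released at about 0.004 to 0.007; fully down takes about 4.5 N. It springs back up.
- spindle_foot (a point): Foot of the steel spindle on the floor of the drawer, 17 mm above the worktop; it moves with the drawer. The spindle is upright, 14 mm in diameter and 50 mm high with a domed tip, so its tip is 67 mm above the worktop; it stands 77 mm behind the inner face of the drawer front, and 58 mm in front of the box's front when the drawer is fully out. The drawer's inside is 110 mm wide, its side walls rise to 45 mm above the worktop.
- label_roll: White roll of labels on a blue tube, standing upright: 60 mm in diameter, 72 mm high, with a bore of 26 mm right through. Origin: centre of its underside, z along the bore. 0.1 to 0.2 kg. Fully down on the spindle its origin is at the spindle foot's height and its top is 7 mm under the roof of the box.
- mill_1: Small salt mill with a grey top, 44 mm in diameter, 90 mm high, standing. Origin: centre of its underside. Bystander.
- egg_timer: White round kitchen timer, 63 mm across, 52 mm high. Origin: centre of its underside. Bystander.
- spice_jar_2: Spice jar with red cap and green label, 45 mm in diameter, 106 mm high, standing. Origin: centre of its underside. Bystander.

How it is judged:
By the outcome, as a careful person would: the job done as asked, in the order asked, and still so for the second after the job is handed in, with the robot touching nothing.
It also fails if it takes over 72 s, if anything falls off the work surface, if the arm or the gripper's body presses on something with over 40 N, if the wrist force passes 120 N, or if a joint passes its speed limit or range.

## Robot

A 6-joint arm with a two-finger parallel gripper is mounted at the origin on a cart in front of the work surface, level with it; the furniture and walls round the work are solid. World frame = base frame: x ahead of the robot, y to its left, z up, the work surface at z = 0. Lengths are in mm, angles in degrees, forces in N, time in s.
With the tool pointing down it reaches from about 300 to 850 mm from the base axis. Payload 4.2 kg.
Tool frame: the origin (TCP) lies at the very end of the fingers, on their centre line; the grasp point (between the pads) lies 19 mm behind it; z points along the fingers, y is the line along which they close (so a half turn about z gives the same grasp; the last joint's range is limited). The gripper opens to 91 mm and grips with 3 to 60 N. Pads are 32 mm wide; open, the fingers measure 118 mm over their backs; the gripper's body (76 mm by 178 mm) begins 60 mm behind the grasp point.
Start: joints at [65.833, 18.312, 89.639, -0, 72.044, -1.146], TCP at [224.872, 529.222, 213.976] pointing down, gripper open.
Joint ranges: [-177.97, 177.97], [-48.28, 115.42], [12.27, 149.76], [-77.06, 257.06], [2.81, 150.46], [-146.56, 146.56]. Speed limits (degrees/s): [147.25, 147.25, 180, 180, 180, 180].

## Interface

Orientations are given as [roll, pitch, yaw] about the fixed x, y, z axes, in that order (R = Rz(yaw) Ry(pitch) Rx(roll)).
In Python, from workcell import env, eyes gives the robot as it stands.
- The arm moves only by the tool send_rows, never from a script. Its argument "targets" is text: rows parted by semicolons, each of 7 numbers parted by spaces: the shift along the tool's x, y, z in m, then the turn, a rotation vector about the tool's x, y, z in degrees, then the opening in per cent of the stroke, from 0 (shut) to 100 (fully open). A call has 1 to 12 rows; each row is the pose to reach, as a shift and turn from the pose commanded when the call began, along the tool's axes at that moment; what a row does not reach only later rows make up. A row lasts 1/12 s, in which the tool goes at most 41.7 mm and 7.16 degrees, less where a joint would pass 70% of its speed; a pose out of reach is approached as far as the arm can. A call with a gripper value outside its range is refused whole. The fingers move at their own pace and stop on an object; "grip_force" is the grip in N (left out, the last holds). Time passes only in rows, so rows that repeat a pose let the fingers close. It gives the time, the measured TCP pose, the force, the opening and the grip force at its end, in the units of the state.
- env.state(): the state, without advancing time (a new reading comes with each control period).
- eyes.grab_frame(name): name is "scene" or "top" or "wrist"; returns a dict with "image" (384x512x3 uint8, blue, green, red), "fovy" (degrees; the focal length in pixels is half the picture's height over the tangent of half this angle, whatever the lens; pixels are square), "cx", "cy" (the principal point, pixels), "eye" and "attitude" of the camera in the world. Camera axes: x right, y up, looking along -z (the intrinsics and any distortion apply to the point x, -y, -z); pixel columns grow to the right and rows downward; lengths in mm; the calibration is good to about 2 mm. A picture is of the moment at which its call begins. There is no depth.
- env.job_done(): hands the job in; it is judged then, once.
The state is a dict: "time_s": time; "qpos": joint angles; "qvel": joint speeds; "effort": joint torques, N m; "ee_pos": TCP position; "ee_rot": TCP orientation; "force": force on the tool from outside, world axes, zero at the start; "torque": the same for the moment, N m; "gripper_width": finger opening in mm; "gripper_force": force on a finger pad.
Only numpy, scipy, OpenCV 4.12 (cv2) and the standard library are available. Lean on these libraries where they do the work, as an engineer would, in place of code of your own. Each camera call takes 0.05 s, during which the arm holds its last target. There are 200 camera calls.

## Working session

There is one attempt and no reset: what is moved stays moved. The work goes in short steps, Python scripts to look and compute and a tool call to move; the robot and the scene stay as the last step left them, time stands still between calls to the robot, and variables do not carry over. Pictures are saved under pics/ and viewed, at most 10 in all, crops included, and the job is handed in when it is done.

Besides the shell and the picture viewer there is one more tool, called after "Call:" by a JSON object that holds its "name" and its "arguments". send_rows: Moves the arm, as the interface text tells. Its arguments: {"type":"object","properties":{"targets":{"type":"string"},"grip_force":{"type":"number"}},"required":["targets"]}

```bash
mkdir -p pics; ls
python3 - <<'E'
from workcell import env, eyes
import cv2,numpy as np
print(env.state())
for n in ("scene","top"):
    f=eyes.grab_frame(n); cv2.imwrite(f"pics/{n}0.png",f["image"])
    print({k:v for k,v in f.items() if k!="image"})
E
```

```text
pics
{'time_s': 0.0, 'qpos': array([ 6.58332433e+01,  1.83527309e+01,  8.97097998e+01, -1.27756794e-03,
        7.20428973e+01, -1.14856086e+00]), 'qvel': array([-0.04799435, -0.00712519,  0.0326799 , -0.11109588,  0.06826476,
        0.04976378]), 'effort': array([-2.65385243e-04, -4.12474751e+01, -2.31976765e+01,  7.26333540e-02,
        4.58228134e-02, -1.48515524e-04]), 'ee_pos': array([224.65231687, 528.72369148, 213.08636483]), 'ee_rot': array([-1.79894569e+02, -8.98921766e-04,  1.56982198e+02]), 'force': array([ 0.91874648, -0.68090095, -0.47912712]), 'torque': array([-0.00903539, -0.02145612, -0.02093289]), 'gripper_force': 0.0, 'gripper_width': 91.26768010470602}
{'fovy': 42.91173358036268, 'cx': 254.22152917204787, 'cy': 197.07818501836402, 'eye': array([-168.69054959, 1205.29425847, 1118.40470828]), 'attitude': array([  53.67137294,   -0.3802321 , -153.32462686])}
{'fovy': 51.784749646158296, 'cx': 252.12557851780062, 'cy': 186.37685328693402, 'eye': array([ 331.91297194,  -49.21395738, 1516.81828803]), 'attitude': array([  4.64902538,   0.55435658, -91.37953184])}
```

View pics/scene0.png

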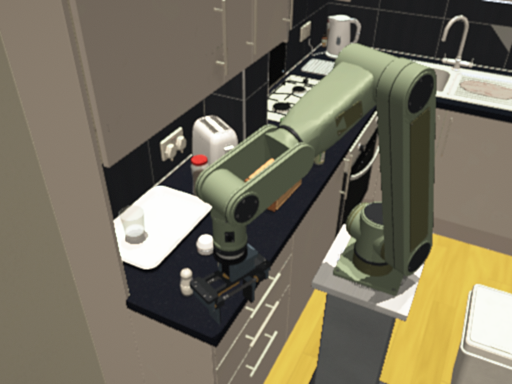

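View pics/top0.png

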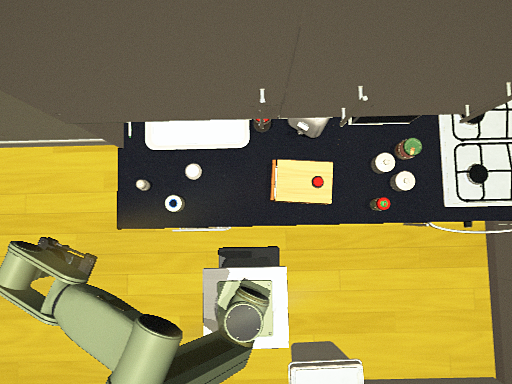

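The top view shows the box centred near (302,182), its button at (318,182) and its dark front at the left (273,180), so the drawer opens towards +y. The roll is at (174,204), the timer at (193,171) and the mill at (143,185). Next I turn these pixels into positions.

```bash
cat > h.py <<'E'
import cv2,numpy as np
from scipy.spatial.transform import Rotation as R
from workcell import env, eyes
def ray(f,u,v):
    F=192/np.tan(np.radians(f["fovy"]/2))
    d=np.array([(u-f["cx"])/F,-(v-f["cy"])/F,-1.])
    return f["eye"],R.from_euler("xyz",f["attitude"],degrees=True).apply(d)
def hit(f,u,v,z):
    e,d=ray(f,u,v); return e+d*(z-e[2])/d[2]
def blobs(m,amin=15):
    n,_,s,c=cv2.connectedComponentsWithStats(m.astype(np.uint8))
    return [(c[i],s[i]) for i in range(1,n) if s[i][4]>=amin]
def hsv(f): return cv2.cvtColor(f["image"],cv2.COLOR_BGR2HSV)
def red(H): return ((H[...,0]<8)|(H[...,0]>172))&(H[...,1]>150)&(H[...,2]>90)
def blue(H): return (abs(H[...,0].astype(int)-110)<15)&(H[...,1]>110)&(H[...,2]>60)
def white(H): return (H[...,1]<60)&(H[...,2]>130)
def wood(H): return (abs(H[...,0].astype(int)-17)<9)&(H[...,1]>60)&(H[...,2]>150)
E
python3 - <<'E'
from h import *
f=eyes.grab_frame("top");H=hsv(f);np.set_printoptions(precision=1,suppress=True)
for nm,m,z in(("red",red(H),118),("blue",blue(H),72),("white",white(H),60)):
    m=m.copy(); m[:150]=0; m[226:]=0; m[:,:118]=0
    for c,s in blobs(m,6):
        if c[0]<440: print(nm,c,s,hit(f,*c,z))
m=wood(H); m[:,:240]=0;m[:,360:]=0;m[220:]=0;m[:140]=0
c=max(cv2.findContours(m.astype(np.uint8),0,2)[0],key=cv2.contourArea)
r=cv2.minAreaRect(c);print(r)
for p in cv2.boxPoints(r): print(p,hit(f,*p,104))
for p in((200,226),(400,226)):print(hit(f,*p,0))
cv2.imwrite("pics/top_crop.png",cv2.resize(f["image"][110:235,120:440],None,fx=2.5,fy=2.5,interpolation=cv2.INTER_CUBIC))
E
```

```text
red [317.5 181.3] [313 177  10  10  76] [ 458.3 -270.6  118. ]
red [383.2 203.1] [377 197  14  13  94] [ 375.4 -498.9  118. ]
blue [172.3 203.1] [169 199   8   9  37] [395.8 255.6  72. ]
white [385.  161.9] [375 153  20  19 288] [ 529.2 -531.9   60. ]
white [193.  171.2] [185 164  17  16 213] [512.8 180.1  60. ]
white [275.2 182.4] [274 168   3  30  59] [ 463.2 -123.4   60. ]
white [405.1 180.3] [396 171  19  20 291] [ 459.2 -602.3   60. ]
white [141.3 184.4] [136 180  13  11  79] [468.3 372.6  60. ]
white [172.7 203. ] [165 195  17  17 152] [396.6 256.3  60. ]
white [429.7 224.2] [426 223   9   3  16] [ 295.9 -682.8   60. ]
((304.03253173828125, 190.76400756835938), (50.08791732788086, 6.260989665985107), 1.5074357986450195)
[278.9 193.2] [ 420.1 -133.5  104. ]
[279.1 187. ] [ 442.6 -134.8  104. ]
[329.2 188.3] [ 433.4 -313.5  104. ]
[329.  194.6] [ 411. -312.  104.]
[308.7 165.3   0. ]
[ 290.5 -596.1    0. ]
```

View pics/top_crop.png

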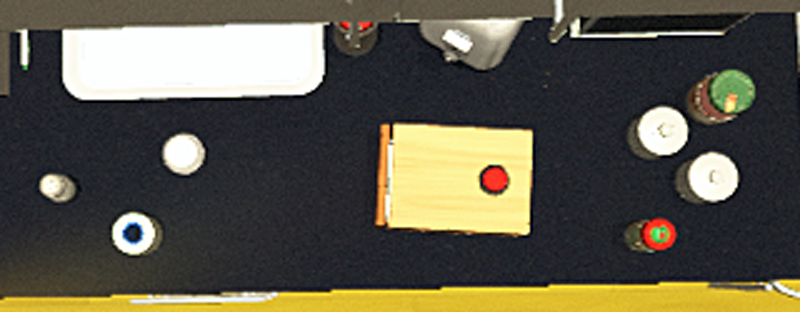

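The crop confirms the layout: box corners are near crop pixels (392,124), (533,129), (527,234) and (388,228), the roll's blue bore is at (134,233), and the spice jar is the red cap at (657,235).

```bash
cat >> h.py <<'E'
def to(target,yaw):
    """shift in tool axes (m) and turn about tool z (deg) from the present pose to target, tool down"""
    s=env.state(); r=R.from_euler("xyz",s["ee_rot"],degrees=True)
    t=R.from_euler("xyz",[180,0,yaw],degrees=True)
    print("now",s["time_s"],s["ee_pos"].round(1),s["ee_rot"].round(1),"shift m",(r.inv().apply(np.array(target)-s["ee_pos"])/1000).round(4),"turn",(r.inv()*t).as_rotvec(degrees=True).round(2))
E
python3 - <<'E'
from h import *
f=eyes.grab_frame("top");np.set_printoptions(precision=1,suppress=True)
P=np.array([hit(f,u/2.5+120,v/2.5+110,104) for u,v in((392,124),(533,129),(527,234),(388,228))])
print(P,P.mean(0)); d=(P[1]+P[2]-P[0]-P[3]);w=P[0]+P[1]-P[2]-P[3]
print("box x yaw",np.degrees(np.arctan2(d[1],d[0])),np.degrees(np.arctan2(w[1],w[0])))
to([458,-270,240],90)
E
```

```text
[[ 541.6 -129.5  104. ]
 [ 529.2 -331.8  104. ]
 [ 378.6 -317.2  104. ]
 [ 392.  -119.4  104. ]] [ 460.3 -224.5  104. ]
box x yaw -93.69327943964008 -4.710675627116504
now 0.2 [224.8 528.9 213.5] [-179.9    0.   157. ] shift m [-0.5 -0.6 -0. ] turn [-0.1  0.  67. ]
```

Call:
{"name": "send_rows", "arguments": {"targets": "-0.27 -0.33 -0.0265 0 0 71 50;-0.27 -0.33 -0.0265 0 0 71 0;-0.27 -0.33 -0.0265 0 0 71 0;-0.27 -0.33 -0.0265 0 0 71 0;-0.27 -0.33 -0.0265 0 0 71 0;-0.27 -0.33 -0.0265 0 0 71 0;-0.27 -0.33 -0.0265 0 0 71 0;-0.27 -0.33 -0.0265 0 0 71 0;-0.27 -0.33 -0.0265 0 0 71 0;-0.27 -0.33 -0.0265 0 0 71 0;-0.27 -0.33 -0.0265 0 0 71 0;-0.27 -0.33 -0.0265 0 0 71 0"}}

```text
time_s: 1.2
ee_pos: [344.8, 117.4, 240.7]
ee_rot: [179.9, 0.0, 85.7]
force: [0.6, 0.1, -0.4]
gripper_width: 14.0
gripper_force: 0.0
```

```bash
python3 -c "
from h import *
to([458,-272,240],86)"
```

```text
now 1.2 [344.8 117.4 240.7] [179.9   0.   85.7] shift m [-0.3798  0.1423  0.001 ] turn [ 0.05  0.02 -0.34]
```

Call:
{"name": "send_rows", "arguments": {"targets": "-0.38 0.142 0.001 0 0 0 0;-0.38 0.142 0.001 0 0 0 0;-0.38 0.142 0.001 0 0 0 0;-0.38 0.142 0.001 0 0 0 0;-0.38 0.142 0.001 0 0 0 0;-0.38 0.142 0.001 0 0 0 0;-0.38 0.142 0.001 0 0 0 0;-0.38 0.142 0.001 0 0 0 0;-0.38 0.142 0.001 0 0 0 0;-0.38 0.142 0.001 0 0 0 0;-0.38 0.142 0.001 0 0 0 0;-0.38 0.142 0.001 0 0 0 0"}}

```text
time_s: 2.2
ee_pos: [460.0, -269.0, 238.3]
ee_rot: [-179.9, -0.1, 85.9]
force: [-0.6, 0.1, -0.0]
gripper_width: 0.5
gripper_force: 0.0
```

```bash
python3 -c "
from h import *
np.set_printoptions(precision=1,suppress=True)
f=eyes.grab_frame('wrist');cv2.imwrite('pics/w1.png',f['image']);H=hsv(f)
print({k:v for k,v in f.items() if k!='image'})
for c,s in blobs(red(H),50): print(c,s,hit(f,*c,118))
to([458,-272,240],86)"
```

```text
{'fovy': 65.97651668500978, 'cx': 255.00516033869144, 'cy': 190.10457013140655, 'eye': array([ 466.3, -189.8,  410.7]), 'attitude': array([-16.2,   0.1,  -4. ])}
[254.8 186.2] [239 170  33  33 854] [ 459.9 -270.3  118. ]
now 2.25 [ 459.6 -268.   238.7] [-179.9   -0.1   86. ] shift m [-0. -0. -0.] turn [-0.1 -0.1  0. ]
```

View pics/w1.png

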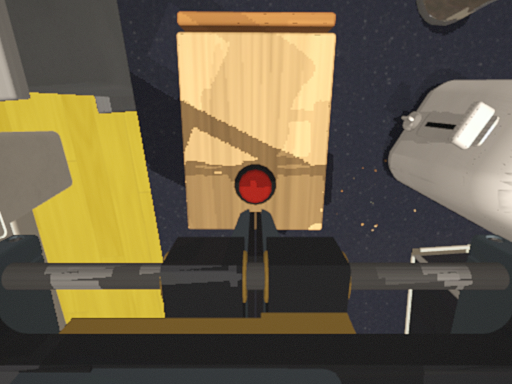

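The wrist view shows the button at (255,186), under the fingers to within 2 mm, and the box square in the picture with its drawer front at row 19. Pressing now.

Call:
{"name": "send_rows", "arguments": {"targets": "-0.002 0 0.04 0 0 0 0;-0.002 0 0.08 0 0 0 0;-0.002 0 0.105 0 0 0 0;-0.002 0 0.115 0 0 0 0;-0.002 0 0.121 0 0 0 0;-0.002 0 0.126 0 0 0 0;-0.002 0 0.129 0 0 0 0;-0.002 0 0.129 0 0 0 0;-0.002 0 0.129 0 0 0 0;-0.002 0 0.08 0 0 0 0;-0.002 0 0.04 0 0 0 0;-0.002 0 0 0 0 0 0"}}

```text
time_s: 3.25
ee_pos: [459.1, -271.4, 237.5]
ee_rot: [180.0, 0.0, 86.0]
force: [1.0, -0.5, 0.6]
gripper_width: 0.3
gripper_force: 0.0
```

Call:
{"name": "send_rows", "arguments": {"targets": "0.04 0 0 0 0 0 0;0.08 0 0 0 0 0 0;0.12 0 0 0 0 0 0;0.12 0 0 0 0 0 0;0.12 0 0 0 0 0 0;0.12 0 0 0 0 0 0"}}

```text
time_s: 3.75
ee_pos: [468.0, -152.0, 236.1]
ee_rot: [179.9, 0.1, 86.0]
force: [-0.3, -0.8, 0.4]
gripper_width: 0.3
gripper_force: 0.0
```

```bash
python3 -c "
from h import *
np.set_printoptions(precision=1,suppress=True)
f=eyes.grab_frame('wrist');cv2.imwrite('pics/w2.png',f['image'])
print({k:v for k,v in f.items() if k!='image'})
to([460,-150,240],86)"
```

```text
{'fovy': 65.97651668500978, 'cx': 255.00516033869144, 'cy': 190.10457013140655, 'eye': array([473.8, -72.2, 408.1]), 'attitude': array([-16.4,  -0.1,  -3.9])}
now 3.8 [ 467.9 -152.4  235.9] [179.9   0.1  86. ] shift m [ 0. -0. -0.] turn [ 0.1  0.1 -0.1]
```

View pics/w2.png

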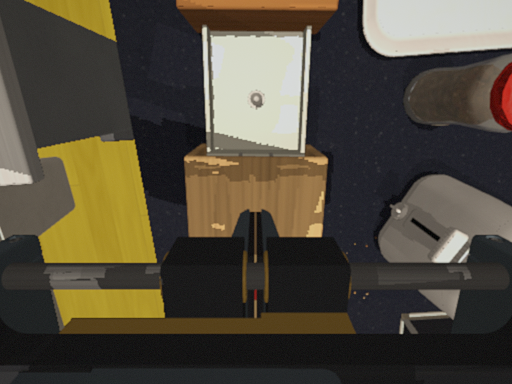

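The drawer is out, and the spindle tip shows at about (257,98) between the pale side walls (columns 207 and 308).

```bash
python3 -c "
from h import *
np.set_printoptions(precision=1,suppress=True)
f=eyes.grab_frame('wrist');g=cv2.cvtColor(f['image'],cv2.COLOR_BGR2GRAY)
m=g<175; m[:75]=0;m[122:]=0;m[:,225:].copy();m[:,:225]=0;m[:,290:]=0
for c,s in blobs(m,8): print('sp',c,s,hit(f,*c,66))
# rim edges of the side walls at z 45
for v in (60,90,120): print(hit(f,207,v,45),hit(f,307,v,45))
f=eyes.grab_frame('top');H=hsv(f);m=blue(H);m[:150]=0;m[226:]=0;m[:,:118]=0
for c,s in blobs(m,6): print('roll',hit(f,*c,72))
to([396,256,200],86)"
```

```text
sp [256.6  99.5] [250  92  14  16 133] [476.1 -68.7  66. ]
[423.1 -21.9  45. ] [536.1 -29.7  45. ]
[419.4 -53.9  45. ] [535.4 -62.   45. ]
[415.5 -87.7  45. ] [534.7 -96.   45. ]
roll [395.9 255.5  72. ]
now 3.9 [ 467.7 -152.7  235.5] [180.    0.   85.9] shift m [ 0.4 -0.1  0. ] turn [ 0.   0.  -0.1]
```

Call:
{"name": "send_rows", "arguments": {"targets": "0.403 -0.1 0.035 0 0 0 100;0.403 -0.1 0.035 0 0 0 100;0.403 -0.1 0.035 0 0 0 100;0.403 -0.1 0.035 0 0 0 100;0.403 -0.1 0.035 0 0 0 100;0.403 -0.1 0.035 0 0 0 100;0.403 -0.1 0.035 0 0 0 100;0.403 -0.1 0.035 0 0 0 100;0.403 -0.1 0.035 0 0 0 100;0.403 -0.1 0.035 0 0 0 100;0.403 -0.1 0.035 0 0 0 100;0.403 -0.1 0.035 0 0 0 100"}}

```text
time_s: 4.9
ee_pos: [396.2, 258.6, 199.9]
ee_rot: [-180.0, 0.1, 86.1]
force: [0.0, -1.4, 0.3]
gripper_width: 77.9
gripper_force: 0.0
```

```bash
python3 -c "
from h import *
np.set_printoptions(precision=4,suppress=True)
f=eyes.grab_frame('wrist');cv2.imwrite('pics/w3.png',f['image']);H=hsv(f)
for c,s in blobs(blue(H),50): print(c,s,hit(f,*c,72))
to([396,255.5,32],86)"
```

```text
[255.6976 187.9899] [241 173  30  29 592] [396.863 252.874  72.   ]
now 4.95 [396.5 257.3 200.1] [-180.     0.1   86. ] shift m [-0.0016 -0.0003  0.1681] turn [-0.02  0.06  0.02]
```

View pics/w3.png

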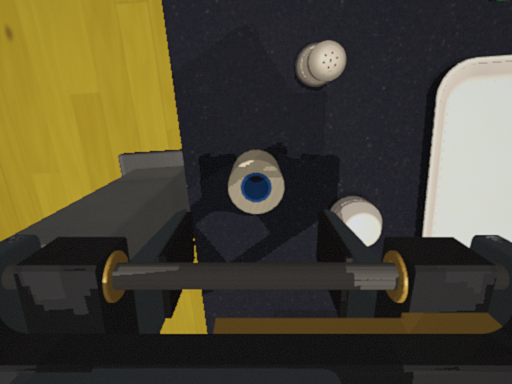

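The wrist view shows the bore centred at (256,188), with the fingers straddling the roll and clear of the timer at (360,220). Descend and grip.

Call:
{"name": "send_rows", "arguments": {"targets": "-0.004 0 0.04 0 0 0 100;-0.004 0 0.08 0 0 0 100;-0.004 0 0.12 0 0 0 100;-0.004 0 0.15 0 0 0 100;-0.004 0 0.168 0 0 0 100;-0.004 0 0.168 0 0 0 100;-0.004 0 0.168 0 0 0 100;-0.004 0 0.168 0 0 0 55;-0.004 0 0.168 0 0 0 55;-0.004 0 0.168 0 0 0 55;-0.004 0 0.168 0 0 0 55;-0.004 0 0.168 0 0 0 55", "grip_force": 20}}

```text
time_s: 5.95
ee_pos: [396.2, 253.9, 33.3]
ee_rot: [179.9, -0.1, 86.0]
force: [0.3, -0.1, 1.0]
gripper_width: 60.8
gripper_force: 0.0
```

Call:
{"name": "send_rows", "arguments": {"targets": "0 0 0 0 0 0 55;0 0 0 0 0 0 55;0 0 -0.01 0 0 0 55;0 0 -0.04 0 0 0 55;0 0 -0.08 0 0 0 55;0 0 -0.12 0 0 0 55;0 0 -0.12 0 0 0 55"}}

```text
time_s: 6.53
ee_pos: [399.7, 256.2, 159.2]
ee_rot: [179.3, -0.5, 86.0]
force: [1.2, -0.0, -2.3]
gripper_width: 59.2
gripper_force: 20.0
```

```bash
python3 -c "
from h import *
np.set_printoptions(precision=4,suppress=True)
f=eyes.grab_frame('wrist');cv2.imwrite('pics/w4.png',f['image']);H=hsv(f)
s=env.state()
for c,b in blobs(blue(H),50): print(c,b,hit(f,*c,s['ee_pos'][2]+40))
to([475,-67,152],86)"
```

```text
[254.9661 251.8425] [ 225  239   61   24 1092] [400.2487 263.4474 195.9953]
[254.8583 291.6142] [238 290  35   5 127] [398.5893 240.2536 195.9953]
now 6.5833 [398.1 255.2 156. ] [179.6  -0.3  86. ] shift m [-0.316   0.0992  0.003 ] turn [ 0.42 -0.31 -0.01]
```

View pics/w4.png

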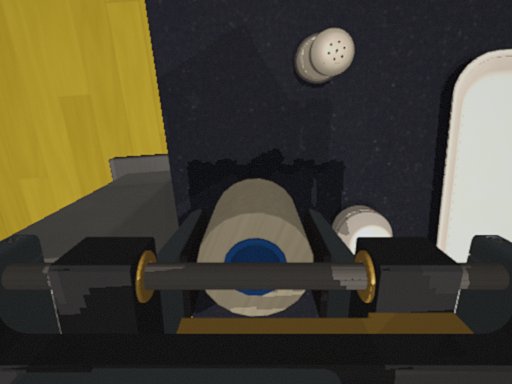

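The roll is held upright; its bore is centred at about (255,267), which is within 1 mm of the tool axis. Carrying it over the spindle.

Call:
{"name": "send_rows", "arguments": {"targets": "-0.04 0.0125 0 0 0 0 55;-0.08 0.025 0 0 0 0 55;-0.12 0.0375 0 0 0 0 55;-0.16 0.05 0 0 0 0 55;-0.2 0.0625 0 0 0 0 55;-0.24 0.075 0 0 0 0 55;-0.28 0.0875 0 0 0 0 55;-0.3 0.095 0 0 0 0 55;-0.316 0.099 0 0 0 0 55;-0.316 0.099 0 0 0 0 55;-0.316 0.099 0 0 0 0 55;-0.316 0.099 0 0 0 0 55"}}

```text
time_s: 7.58
ee_pos: [471.3, -67.7, 151.2]
ee_rot: [-179.8, -0.1, 86.0]
force: [-0.3, -0.3, -2.3]
gripper_width: 59.2
gripper_force: 20.0
```

```bash
python3 -c "
from h import *
np.set_printoptions(precision=4,suppress=True)
eyes.grab_frame('wrist')
to([475,-67,49],86)"
```

```text
now 7.6333 [471.5 -67.4 151.5] [-179.9   -0.    86. ] shift m [0.0006 0.0037 0.1025] turn [-0.13 -0.04  0.03]
```

Call:
{"name": "send_rows", "arguments": {"targets": "0 0.004 0 0 0 0 55;0 0.004 0.02 0 0 0 55;0 0.004 0.04 0 0 0 55;0 0.004 0.048 0 0 0 55;0 0.004 0.052 0 0 0 55;0 0.004 0.056 0 0 0 55;0 0.004 0.06 0 0 0 55;0 0.004 0.064 0 0 0 55;0 0.004 0.068 0 0 0 55;0 0.004 0.068 0 0 0 55"}}

```text
time_s: 8.47
ee_pos: [476.2, -68.8, 84.0]
ee_rot: [-180.0, -0.0, 86.0]
force: [0.0, 0.8, -1.4]
gripper_width: 59.3
gripper_force: 20.0
```

Call:
{"name": "send_rows", "arguments": {"targets": "0 0 0.01 0 0 0 55;0 0 0.02 0 0 0 55;0 0 0.028 0 0 0 55;0 0 0.032 0 0 0 55;0 0 0.034 0 0 0 55;0 0 0.034 0 0 0 55"}}

```text
time_s: 8.97
ee_pos: [476.5, -68.9, 50.5]
ee_rot: [-180.0, -0.0, 86.0]
force: [0.7, 0.3, -2.1]
gripper_width: 59.4
gripper_force: 20.0
```

Still no contact load; release so it settles the last millimetre, then lift.

Call:
{"name": "send_rows", "arguments": {"targets": "0 0 0.001 0 0 0 55;0 0 0.001 0 0 0 80;0 0 0.001 0 0 0 80;0 0 0.001 0 0 0 80;0 0 0.001 0 0 0 80;0 0 0.001 0 0 0 80;0 0 -0.03 0 0 0 80;0 0 -0.07 0 0 0 80;0 0 -0.11 0 0 0 80;0 0 -0.15 0 0 0 80;0 0 -0.15 0 0 0 0;0 0 -0.15 0 0 0 0"}}

```text
time_s: 9.97
ee_pos: [477.8, -69.1, 202.8]
ee_rot: [179.7, 0.0, 86.0]
force: [-0.1, -0.4, -1.3]
gripper_width: 62.8
gripper_force: 0.0
```

```bash
python3 -c "
from h import *
np.set_printoptions(precision=4,suppress=True)
f=eyes.grab_frame('wrist');cv2.imwrite('pics/w5.png',f['image']);H=hsv(f)
for c,b in blobs(blue(H),50): print(c,b,hit(f,*c,89))
to([482.5,55,200],86)"
```

```text
[253.6217 188.0733] [238 172  32  30 600] [477.377  -70.6778  89.    ]
now 10.0167 [476.4 -68.8 200.8] [179.9   0.   86. ] shift m [ 0.1239 -0.0026  0.0008] turn [ 0.07  0.   -0.02]
```

View pics/w5.png

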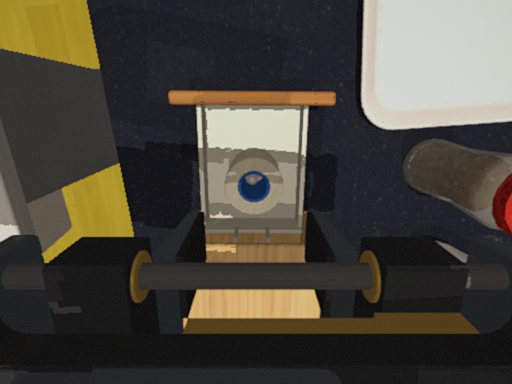

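The roll stands on the spindle (bore at (254,188), spindle tip visible inside), and the drawer front's outer edge is at row 91. Moving in front of the drawer with the fingers shut.

Call:
{"name": "send_rows", "arguments": {"targets": "0.04 0 0 0 0 0 0;0.08 0 0 0 0 0 0;0.12 -0.002 0 0 0 0 0;0.135 -0.002 0 0 0 0 0;0.135 -0.002 0.02 0 0 0 0;0.135 -0.002 0.06 0 0 0 0;0.135 -0.002 0.1 0 0 0 0;0.135 -0.002 0.14 0 0 0 0;0.135 -0.002 0.155 0 0 0 0;0.135 -0.002 0.155 0 0 0 0;0.135 -0.002 0.155 0 0 0 0"}}

```text
time_s: 10.93
ee_pos: [482.3, 65.9, 43.7]
ee_rot: [-179.7, 0.0, 86.0]
force: [0.1, 1.1, 1.1]
gripper_width: 0.2
gripper_force: 0.0
```

```bash
python3 -c "
from h import *
eyes.grab_frame('wrist')
to([471,-96,45],86)"
```

```text
now 10.9833 [483.8  66.   45.2] [-179.9    0.    86. ] shift m [-0.1625 -0.0014  0.0002] turn [-0.06  0.   -0.02]
```

Call:
{"name": "send_rows", "arguments": {"targets": "-0.012 0 0 0 0 0 0;-0.022 0 0 0 0 0 0;-0.03 0 0 0 0 0 0;-0.042 0 0 0 0 0 0;-0.054 0 0 0 0 0 0;-0.066 0 0 0 0 0 0;-0.078 0 0 0 0 0 0;-0.09 0 0 0 0 0 0;-0.102 0 0 0 0 0 0;-0.114 0 0 0 0 0 0;-0.122 0 0 0 0 0 0;-0.13 0 0 0 0 0 0"}}

```text
time_s: 11.98
ee_pos: [474.9, -64.2, 46.5]
ee_rot: [179.9, -0.1, 85.9]
force: [-0.2, 5.8, 4.1]
gripper_width: 0.4
gripper_force: 2.7
```

Call:
{"name": "send_rows", "arguments": {"targets": "-0.008 0 0 0 0 0 0;-0.014 0 0 0 0 0 0;-0.018 0 0 0 0 0 0;-0.022 0 0 0 0 0 0;-0.022 0 0 0 0 0 0;-0.022 0 0 0 0 0 0"}}

```text
time_s: 12.48
ee_pos: [473.3, -86.0, 46.1]
ee_rot: [179.9, -0.0, 85.9]
force: [-0.0, 2.4, 2.7]
gripper_width: 0.3
gripper_force: 1.6
```

Call:
{"name": "send_rows", "arguments": {"targets": "-0.002 0 0 0 0 0 0;-0.004 0 0 0 0 0 0;-0.006 0 0 0 0 0 0;-0.008 0 0 0 0 0 0;-0.008 0 0 0 0 0 0"}}

```text
time_s: 12.9
ee_pos: [472.7, -94.0, 45.5]
ee_rot: [180.0, 0.0, 86.0]
force: [-0.1, 3.4, 2.6]
gripper_width: 0.5
gripper_force: 1.6
```

Call:
{"name": "send_rows", "arguments": {"targets": "-0.001 0 0 0 0 0 0;-0.002 0 0 0 0 0 0;-0.003 0 0 0 0 0 0;-0.003 0 0 0 0 0 0"}}

```text
time_s: 13.23
ee_pos: [472.6, -95.7, 45.5]
ee_rot: [180.0, -0.1, 85.9]
force: [1.3, 8.6, 3.7]
gripper_width: 0.6
gripper_force: 4.3
```

Force has risen to 8.6 N at the expected place; a little further, then see whether it has reached the stop.

Call:
{"name": "send_rows", "arguments": {"targets": "-0.001 0 0 0 0 0 0;-0.002 0 0 0 0 0 0;-0.003 0 0 0 0 0 0;-0.003 0 0 0 0 0 0"}}

```text
time_s: 13.57
ee_pos: [472.6, -95.6, 45.6]
ee_rot: [180.0, -0.4, 85.8]
force: [2.7, 22.7, 5.1]
gripper_width: 0.5
gripper_force: 11.2
```

It is against the stop at 22.7 N. Backing off gently and looking.

Call:
{"name": "send_rows", "arguments": {"targets": "0.003 0 0 0 0 0 0;0.006 0 0 0 0 0 0;0.01 0 0 0 0 0 0;0.02 0 0 0 0 0 0;0.04 0 0 0 0 0 0;0.07 0 0 0 0 0 0;0.09 0 -0.02 0 0 0 0;0.09 0 -0.06 0 0 0 0;0.09 0 -0.1 0 0 0 0;0.09 0 -0.14 0 0 0 0;0.09 0 -0.18 0 0 0 0;0.09 0 -0.18 0 0 0 0"}}

```text
time_s: 14.57
ee_pos: [483.0, -10.1, 233.2]
ee_rot: [179.1, 0.0, 86.0]
force: [1.0, -0.7, 0.7]
gripper_width: 0.6
gripper_force: 0.0
```

Call:
{"name": "send_rows", "arguments": {"targets": "-0.04 0 -0.02 0 0 0 0;-0.08 0 -0.03 0 0 0 0;-0.12 0 -0.03 0 0 0 0;-0.16 0 -0.03 0 0 0 0;-0.16 0 -0.03 0 0 0 0;-0.16 0 -0.03 0 0 0 0"}}

```text
time_s: 15.07
ee_pos: [466.8, -171.2, 254.7]
ee_rot: [-179.9, 0.0, 85.7]
force: [-0.0, -0.4, 0.5]
gripper_width: 0.6
gripper_force: 0.0
```

```bash
python3 -c "
from h import *
np.set_printoptions(precision=1,suppress=True)
f=eyes.grab_frame('wrist');t=eyes.grab_frame('top')
T=cv2.resize(t['image'][110:235,120:440],(640,250),interpolation=cv2.INTER_CUBIC)
W=np.zeros((250,640,3),np.uint8);w=cv2.resize(f['image'],(333,250));W[:,:333]=w
cv2.imwrite('pics/fin.png',np.vstack([T,W]))
H=hsv(t)
for nm,m in(('white',white(H)),('red',red(H))):
  m[:150]=0;m[226:]=0
  for c,s in blobs(m,6):
    if 118<c[0]<440: print(nm,c)
m=wood(hsv(f))
print(env.state()['force'],env.state()['ee_pos'])"
```

```text
white [306.8 158.9]
white [384.9 161.9]
white [193.  171.2]
white [275.6 169.8]
white [405.  180.3]
white [295.4 183. ]
white [141.9 184.3]
white [284.5 189. ]
white [304.7 188.9]
white [264.6 208.5]
white [268.  210.6]
white [307.5 223.5]
white [311.4 224. ]
white [429.6 224.1]
red [313.7 181.9]
red [383.2 203.1]
[-0.3  0.3 -0.9] [ 467.1 -169.   254.8]
```

View pics/fin.png

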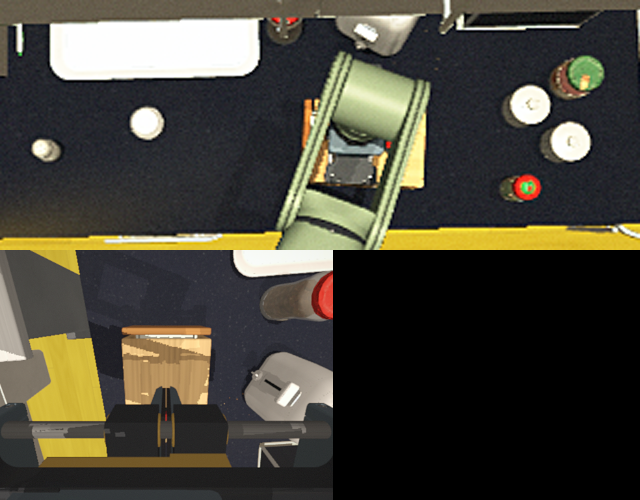

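The drawer has stayed shut for over a second after letting go (front at about row 330, with the same thin gap as at the start). The mill, timer and jar are at their original pixels.

```bash
python3 -c "
from workcell import env
print(env.job_done())"
```

```text
the job is handed in; nothing more can be done
None
```

The job is handed in: the button released the drawer, the roll went down on the spindle, and the drawer is pushed shut and held by its catch; the mill, egg timer and spice jar have not moved (about 15 s used).

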